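# Press the hub cap into a trolley wheel

## Task

Fit the dark hub cap to the trolley wheel that lies on the holding board: lay the cap in the mouth of the hub by its stub and let go, then take the hollow hand driver, set it over the stub and press straight down until the cap is fully home on its seat and all three catches have snapped over it. How deep the seat lies differs from wheel to wheel and has to be felt; only the driver may push the cap in, with no more than 45 N or the cap cracks. Then stand the driver upright on the bench, off the holding board, and leave everything else where it is.

Things in the scene. Friction and masses are not known exactly. Their poses are not given: they have to be found in the camera images.
- cap: dark cast-metal hub cap, 190 g: a disc 54 mm across and 9 mm thick, its lower edge bevelled (45 mm across at the bottom, full width from 7 mm up), with a round stub 16 mm across rising 26 mm from the middle of its top (35 mm high in all). Origin: centre of the underside; z up. It starts lying bevel-down on the bench.
- driver: hollow hand driver, 300 g, standing upright on the bench: an aluminium tube 38 mm across outside, 24 mm bore (36 mm deep, open below), then an aluminium collar 42 mm across from 36 to 44 mm height, then a round wooden handle 24 mm across from 44 to 99 mm height. Origin: centre of the tube's lower rim; z along the handle. Hold the handle just above the collar and the fingertips bear on the collar when pressing. The tube's rim is to bear on the cap's top around the stub.
- wheel: the trolley wheel, 146 mm across with black rubber tread and grey centre, lying flat on a plywood holding board (200 x 260 x 12 mm, long side along its y) between two low wooden blocks (tops 42 mm above the bench); fixed to the bench. Origin: centre of the board's underside. The wheel's upper face is 62 mm above the bench.
- hub (a point): centre of the hub's mouth, in the plane of the wheel's upper face, 62 mm above the bench; z up. The round recess is 60 mm across. Three sprung plastic strips line it from 6 mm below the mouth: a cap laid in rests on their ends, underside 10 to 12 mm below the mouth, and then slides down between them, staying where it is left. The seat lies 24 to 44 mm below the mouth (not measured).
- pin (a joint): small sprung brass pin in the middle of the seat, which the cap pushes down; how far it is down, m: 0 = free (its top 3 mm above the seat), about 0.002 to 0.003 with the cap home. The seat itself is a firm rubber washer, about 30 N per mm.
- catch0 (a joint): first of three sprung steel catches round the recess, 10 to 15 mm above the seat and as deep-set as it is. Value: how far it is pushed outward, m; 0 = free, 0.003 as the cap's edge passes. Sliding the cap takes about 5 to 10 N; the catches raise that to 12 to 20 N, and snap in over the cap's top edge only when its underside is within 1 mm of the seat.
- catch1 (a joint): second ball catch, value as for the first.
- catch2 (a joint): third ball catch, value as for the first.
- bearing: bystander: steel bearing ring 52 mm across, 25 mm hole, 15 mm high, flat on the bench. Origin: centre of the underside.
- drift: bystander: plain solid steel drift, 26 mm across, 60 mm high, standing. Origin: centre of the underside.
- spray: bystander: white spray can, 66 mm across, 170 mm high, standing. Origin: centre of the underside.
- jar: bystander: glass jar with steel lid, 64 mm across, 80 mm high, standing. Origin: centre of the underside.
- screwdriver: bystander: screwdriver lying on the bench. Its x axis runs along it, towards the tip.
- wrench: bystander: steel wrench lying on the bench. Its x axis runs along it.
Not all that is in view belongs to the job. What is meant by the driver is not blue or green, and is the larger of those in its own colour.

How it is judged (in metres and radians):
On the way, in this order (a step that is already met when the one before it is completed fails the run):
1. the cap lies in the hub's mouth on the strips, not pushed in more than 18 mm, let go (horizontal distance between cap and hub below 0.004 m and z of cap in the frame of hub between -0.018 and -0.006 m and angle between cap's own z axis and vertical below 0.15 rad and contact force between cap and the fingers below 0.1 N and linear speed of cap below 0.02 m/s), for 0.2 s.
2. the driver, upright within 6 degrees, presses on the cap with more than 6 N (contact force between driver and cap above 6 N and angle between driver's own z axis and vertical below 0.1 rad), for 0.05 s.
3. the cap is home on its seat with all three catches sprung in over it (value of joint pin above 0.0012 m and horizontal distance between cap and hub below 0.004 m and angle between cap's own z axis and vertical below 0.07 rad and value of joint each of catch0, catch1, catch2 below 0.001 m), for 0.2 s.
At the end, for the whole second after the job is handed in: the cap is home: it holds the seat's pin down by over 1.2 mm, is within 4 mm of the hub's axis, level within 4 degrees, all three catches back in (under 1 mm out); the driver stands upright (within 4.5 degrees) on the bench, over 120 mm from the wheel's centre; all at rest (all of step 3 and angle between driver's own z axis and vertical below 0.08 rad and height (world z) of driver between -0.003 and 0.004 m and horizontal distance between driver and wheel above 0.12 m and linear speed of each of driver, cap below 0.02 m/s and contact force between driver and cap below 0.1 N); the robot touches nothing.
It fails at once if the driver bears on the cap with more than 45 N (it cracks) (contact force between driver and cap above 45 N).
It fails at once if the fingers or the arm touch the cap once it is pushed in past where it lay, more than 18 mm below the mouth (only the driver may push it) (z of cap in the frame of hub below -0.018 m and horizontal distance between cap and hub below 0.01 m and contact force between any of the fingers, the arm and cap above 1 N).
It fails at once if a bystander is moved more than 30 mm (distance of any of bearing, drift, spray, jar, screwdriver, wrench from where it was at the start of the episode above 0.03 m).
It also fails if it takes over 64 s, if anything falls off the work surface, if the arm or the gripper's body presses on something with over 40 N, if the wrist force passes 120 N, or if a joint passes its speed limit or range.

## Robot

A 6-joint arm with a two-finger parallel gripper is mounted at the origin on the work surface. World frame = base frame: x ahead of the robot, y to its left, z up, the work surface at z = 0. Lengths are in mm, angles in rad, forces in N, time in s.
With the tool pointing down it reaches from about 325 to 850 mm from the base axis. Payload 4.4 kg.
Tool frame: the origin (TCP) lies midway between the tips of the shut fingers; the grasp point (between the pads) lies 19 mm behind it; z points along the fingers, y is the line along which they close (so a half turn about z gives the same grasp; the last joint's range is limited). The gripper opens to 94 mm and grips with 3 to 60 N. Pads are 16 mm wide; open, the fingers measure 119 mm over their backs; the gripper's body (75 mm by 177 mm) begins 78 mm behind the grasp point.
Start: joints at [1.179, 0.207, 1.542, -0, 1.393, -0.15], TCP at [137.135, 558.409, 205.447] pointing down, gripper open.
Joint ranges: [-2.73, 2.73], [-0.86, 2.22], [0.23, 2.46], [-1.11, 4.25], [0.08, 2.63], [-2.82, 2.82]. Speed limits (rad/s): [2.79, 2.79, 3.14, 3.14, 3.14, 3.14].

## Interface

Orientations are given as a rotation vector (axis times angle).
In Python, from bench import ctrl, cams, job_done gives the robot as it stands. The module is installed in compiled form; this text tells all that it offers.
- The arm moves only by the tool move_arm, never from a script. Its argument "targets" is one flat list of numbers, 5 for each row, row after row: the opening, from 0 (shut) to 1 (fully open), then the shift along the world's x, y, z in cm, then the turn about the world's z in rad. In form: [jaw, tx, ty, tz, yaw, jaw, tx, ty, tz, yaw, ...]. A call has 1 to 5 rows; each row shifts and turns the commanded pose from where the row before left it; what a row does not reach is not made up. A row lasts 1/12 s, in which the tool goes at most 41.7 mm and 7.16 degrees, less where a joint would pass 70% of its speed; a pose out of reach is approached as far as the arm can. A call is refused whole if a number of a shift passes 4.17 or a number of a turn 0.125, either way. A call with a gripper value outside its range is refused whole. The fingers move at their own pace and stop on an object; the grip force is fixed at half the most. Time passes only in rows, so rows that do not move let the fingers close. It gives the time, the measured TCP pose, the force, the opening and the grip force at its end, in the units of the state.
- ctrl.observe(): the state, without advancing time (a new reading comes with each control period).
- cams.capture(name): name is "scene" or "top"; returns a dict with "image" (420x560x3 uint8, red, green, blue), "camera_matrix" (3x3 intrinsics, pixels), "dist_coeffs" ([k1, k2, p1, p2, k3] as OpenCV has them; the pictures are not rectified), "extrinsics" (4x4, takes a point from camera to world coordinates). Camera axes: x right, y up, looking along -z (the intrinsics and any distortion apply to the point x, -y, -z); pixel columns grow to the right and rows downward; lengths in mm; the calibration is good to about 2 mm. A picture is of the moment at which its call begins. There is no depth.
- job_done(): hands the job in; it is judged then, once.
The state is a dict: "t": time; "joint_positions": joint angles; "qd": joint speeds; "joint_torque": joint torques, N m; "eef_pos": TCP position; "tool_rot": TCP orientation; "wrist_force": force on the tool from outside, world axes, zero at the start; "torque": the same for the moment, N m; "gripper_width": finger opening in mm; "grip_force": force on a finger pad.
Only numpy, scipy, OpenCV 4.12 (cv2) and the standard library are available. Lean on these libraries where they do the work, as an engineer would, in place of code of your own. Each camera call takes 0.05 s, during which the arm holds its last target. There are 200 camera calls.

## Working session

There is one attempt and no reset: what is moved stays moved. The work goes in short steps, Python scripts to look and compute and a tool call to move; the robot and the scene stay as the last step left them, time stands still between calls to the robot, and variables do not carry over. Pictures are saved under pics/ and viewed, at most 10 in all, crops included, and the job is handed in when it is done.

Besides the shell and the picture viewer there is one more tool, called after "Request:" as name(argument=value, ...), one argument or row to a line, values as JSON. move_arm: Moves the arm, as the interface text tells. Its arguments: {"type":"object","properties":{"targets":{"type":"array","items":{"type":"number"}}},"required":["targets"]}

```bash
mkdir -p pics
cat > h.py <<'E'
import numpy as np, cv2
from bench import ctrl, cams, job_done
def cap(n,f=None):
    d=cams.capture(n)
    if f: cv2.imwrite('pics/'+f,cv2.cvtColor(d['image'],cv2.COLOR_RGB2BGR))
    np.savez('/tmp/%s.npz'%n,**d)
    return d
def load(n): return dict(np.load('/tmp/%s.npz'%n))
def p2w(d,uv,z):
    n=cv2.undistortPoints(np.array([[uv]],float),d['camera_matrix'],d['dist_coeffs'])[0,0]
    E=d['extrinsics']; r=E[:3,:3]@np.array([n[0],-n[1],-1]); o=E[:3,3]
    return o+r*(z-o[2])/r[2]
def w2p(d,P):
    E=d['extrinsics']; c=(np.atleast_2d(P)-E[:3,3])@E[:3,:3]
    c=c*[1,-1,-1]
    return cv2.projectPoints(c.reshape(-1,1,3),np.zeros(3),np.zeros(3),d['camera_matrix'],d['dist_coeffs'])[0][:,0]
E
python3 - <<'E'
from h import *
for n in('top','scene'):
    d=cap(n,n+'0.png'); print(d['extrinsics'].round(2).tolist(),d['camera_matrix'].tolist())
print(ctrl.observe())
E
```

```text
[[-0.12, 0.97, -0.21, 305.56], [-0.99, -0.11, 0.03, 12.23], [0.0, 0.21, 0.98, 1404.42], [0.0, 0.0, 0.0, 1.0]] [[437.91787532614694, 0.0, 279.1950254740635], [0.0, 437.91787532614694, 218.49616990167635], [0.0, 0.0, 1.0]]
[[0.82, -0.32, 0.48, 1062.97], [0.57, 0.48, -0.66, -622.52], [-0.02, 0.82, 0.58, 633.41], [0.0, 0.0, 0.0, 1.0]] [[381.5323096481253, 0.0, 289.8670606715361], [0.0, 381.5323096481253, 207.27384206466004], [0.0, 0.0, 1.0]]
{'t': 0.1, 'joint_positions': array([ 1.17949022e+00,  2.07331337e-01,  1.54279541e+00,  1.27157768e-05,
        1.39350156e+00, -1.50499480e-01]), 'qd': array([ 0.00130069, -0.00198512, -0.00288885,  0.00054526,  0.00081912,
       -0.00141694]), 'joint_torque': array([ 2.87231505e-04, -3.71873832e+01, -2.82290643e+01,  7.01198727e-02,
        3.11377889e-02, -3.47144419e-05]), 'eef_pos': array([136.85660776, 557.73018651, 204.41632163]), 'tool_rot': array([-3.77281349e-01, -3.11829369e+00,  3.07518096e-03]), 'wrist_force': array([-0.8783818 , -0.31826676,  0.45121639]), 'torque': array([-0.01790676,  0.03442008,  0.00371884]), 'grip_force': 0.0, 'gripper_width': 93.82971016978028}
```

View pics/top0.png

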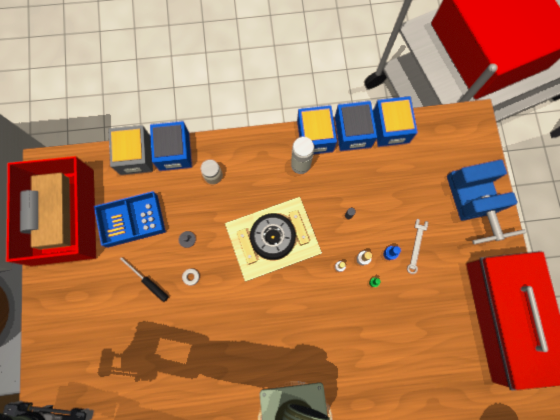

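View pics/scene0.png

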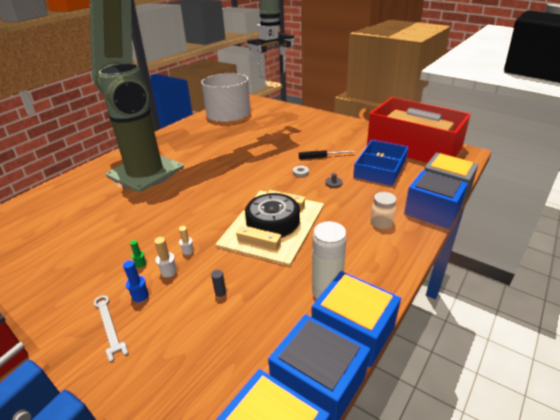

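The top view has the cap at (187,239), the hub at (272,236), the bearing at (191,277) and the drift at (350,213). Four things could be taken for the driver: two aluminium ones at (365,257) (larger) and (340,266) (smaller), a blue one at (392,252) and a green one at (375,281). I choose (365,257), which is (166,258) in the scene view, and will check it in a close crop.

Run:
```python
from h import *
t=load('top')['image'];s=load('scene')['image']
f=lambda a,k:cv2.resize(a,None,fx=k,fy=k,interpolation=cv2.INTER_CUBIC)
a=f(t[235:295,325:405],5);b=f(s[215:305,120:210],10/3)
c=f(t[215:265,160:220],5);e=f(t[205:270,240:305],250/65)
def hc(*x):
    h=max(i.shape[0] for i in x);return np.hstack([np.pad(i,((0,h-i.shape[0]),(0,0),(0,0))) for i in x])
A=hc(a,b);B=hc(c,e);w=max(A.shape[1],B.shape[1])
o=np.vstack([np.pad(i,((0,0),(0,w-i.shape[1]),(0,0))) for i in(A,B)]);print(o.shape)
cv2.imwrite('pics/crop0.png',o[:,:,::-1])
T=load('top');S=load('scene')
for n,d,uv,z in [('drv handle top','T',(365,257),95),('drvT','T',(365,257),44),('small','T',(340,266),60),('blue','T',(392,252),80),('green','T',(375,281),60),('cap','T',(187,239),9),('hub','T',(272,236),62),('drvS base','S',(167,273),0),('smallS base','S',(187,252),0),('capS','S',(334,182),9),('hubS','S',(272,207),62),('blueS base','S',(138,297),0),('greenS','S',(139,265),0),('drift','T',(350,213),30)]:
    print(n,p2w(T if d=='T' else S,uv,z).round(1))
```

```text
(550, 700, 3)
drv handle top [ 443.9 -264.1   95. ]
drvT [ 449.3 -274.9   44. ]
small [ 428.9 -191.2   60. ]
blue [ 451.3 -350.8   80. ]
green [ 371.8 -289.9   60. ]
cap [576.6 278.3   9. ]
hub [545.2   5.5  62. ]
drvS base [ 448.1 -278.     0. ]
smallS base [ 432.3 -199.5    0. ]
capS [581.3 276.1   9. ]
hubS [548.8   4.9  62. ]
blueS base [ 452.4 -365.8    0. ]
greenS [ 368.9 -299.6    0. ]
drift [ 596.8 -252.4   30. ]
```

View pics/crop0.png

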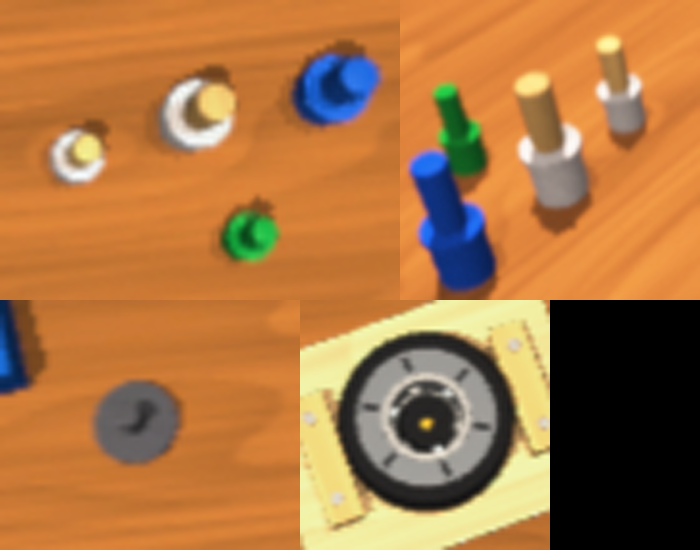

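Crop: the chosen driver has the wooden handle and white collar. Its collar centre is at top pixel (364,258) and it measures about 45 mm across, against about 33 mm for the small one, so the choice holds. The cap disc is at (187,239) and the hub ring at (273,235.5). Next I refine these with fits in both views.

```bash
python3 - <<'E'
from h import *
T=load('top');S=load('scene')
def ell(d,box,m,z,name):
    x0,y0,x1,y1=box; k=6
    im=cv2.resize(d['image'][y0:y1,x0:x1],None,fx=k,fy=k,interpolation=cv2.INTER_CUBIC)
    mask=m(im.astype(int)).astype(np.uint8)
    mask=cv2.morphologyEx(mask,cv2.MORPH_OPEN,np.ones((9,9)))
    cs=cv2.findContours(mask,cv2.RETR_EXTERNAL,cv2.CHAIN_APPROX_NONE)[0]
    c=max(cs,key=cv2.contourArea); e=cv2.fitEllipse(cv2.convexHull(c))
    uv=((e[0][0]+.5)/k-.5+x0,(e[0][1]+.5)/k-.5+y0)
    print(name,np.round(uv,2),np.round(np.array(e[1])/k,1),p2w(d,uv,z).round(1))
sat=lambda i:i.max(2)-i.min(2)
ell(T,(172,224,203,255),lambda i:(sat(i)<40)&(i.max(2)<135),9,'capT')
ell(S,(320,165,350,195),lambda i:(sat(i)<40)&(i.max(2)<135),9,'capS')
ell(T,(350,240,378,272),lambda i:(sat(i)<60)&(i.max(2)>120),42,'collarT')
ell(T,(325,250,352,280),lambda i:(sat(i)<60)&(i.max(2)>120),30,'smallT')
ell(T,(255,218,292,254),lambda i:(i.max(2)>60),62,'greyT')
ell(S,(243,190,303,225),lambda i:(i.max(2)>70),62,'greyS')
# board edge direction check
E
python3 - <<'E'
import sys;sys.path.insert(0,'.')
from h import *
import os
os.chdir('.')
T=load('top');S=load('scene')
f=lambda a,k:cv2.resize(a,None,fx=k,fy=k,interpolation=cv2.INTER_CUBIC)
a=f(S['image'][180:240,225:325],5);b=f(S['image'][165:195,310:360],5)
o=np.vstack([a,np.pad(b,((0,0),(0,a.shape[1]-b.shape[1]),(0,0)))])
# overlay predicted circles
th=np.linspace(0,2*np.pi,120)
def circ(c,r,z): return np.c_[c[0]+r*np.cos(th),c[1]+r*np.sin(th),0*th+z]
for P,off in ((circ((546,5),30,62),(225,180,0)),(circ((546,5),73,62),(225,180,0)),(circ((577,277),27,9),(310,165,300))):
    for u,v in w2p(S,P):
        x=int((u-off[0]+.5)*5);y=int((v-off[1]+.5)*5)+off[2]
        if 0<=y<o.shape[0] and 0<=x<o.shape[1]: o[y,x]=(255,0,255)
b=f(T['image'][205:270,235:310],5);c=f(T['image'][220:260,165:210],5)
o2=np.vstack([b,np.pad(c,((0,0),(0,b.shape[1]-c.shape[1]),(0,0)))])
for P,off in ((circ((546,5),30,62),(235,205,0)),(circ((546,5),73,62),(235,205,0)),(circ((577,277),27,9),(165,220,325))):
    for u,v in w2p(T,P):
        x=int((u-off[0]+.5)*5);y=int((v-off[1]+.5)*5)+off[2]
        if 0<=y<o2.shape[0] and 0<=x<o2.shape[1]: o2[y,x]=(255,0,255)
h=min(600,max(o.shape[0],o2.shape[0]))
pd=lambda i:np.pad(i,((0,max(0,h-i.shape[0])),(0,0),(0,0)))[:h]
r=np.hstack([pd(o),pd(o2)]);r=cv2.resize(r,(788,int(h*788/r.shape[1])));cv2.imwrite('pics/fit0.png',r[:,:,::-1])
E
```

```text
capT [186.85 238.99] [15.6 16.5] [576.7 278.8   9. ]
capS [333.51 180.32] [13.5 15.6] [575.1 284.    9. ]
collarT [363.73 257.38] [14.  15.8] [ 448.8 -271.2   42. ]
smallT [339.8  265.96] [10.3 10.8] [ 431.9 -195.1   30. ]
greyT [272.33 235.06] [37.1 38. ] [548.1   4.2  62. ]Traceback (most recent call last):
  File "<stdin>", line 18, in <module>
  File "<stdin>", line 9, in ell
cv2.error: OpenCV(4.12.0) /io/opencv/modules/imgproc/src/shapedescr.cpp:361: error: (-201:Incorrect size of input array) There should be at least 5 points to fit the ellipse in function 'fitEllipseNoDirect'
```

View pics/fit0.png

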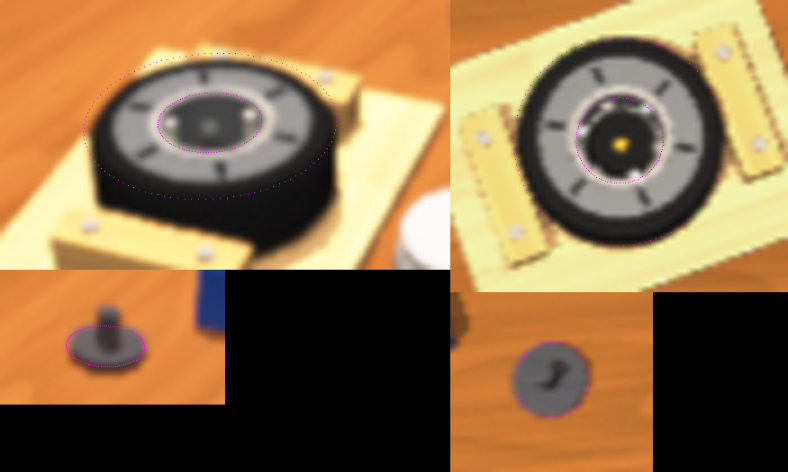

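Overlay: the predicted circles fit the hub ring (546,5) and the cap (577,277.5) in both views to within about 1 px. Heights and sizes are consistent, so I move above the cap.

Request:
move_arm(
  targets=[0.5,3.4,-2.15,0,0,0.5,3.4,-2.15,0,0,0.5,3.4,-2.15,0,0,0.5,3.4,-2.15,0,0,0.5,3.4,-2.15,0,0],
)

```text
t: 0.52
eef_pos: [308.0, 449.5, 205.0]
tool_rot: [-0.376, -3.119, 0.001]
wrist_force: [0.0, 0.6, -0.1]
gripper_width: 63.9
grip_force: 0.0
```

Request:
move_arm(
  targets=[0.5,3.4,-2.15,0,0,0.5,3.4,-2.15,0,0,0.5,3.4,-2.15,0,0,0.5,3.4,-2.15,0,0,0.5,3.4,-2.15,0,0],
)

```text
t: 0.93
eef_pos: [478.2, 341.9, 204.9]
tool_rot: [-0.378, -3.118, 0.001]
wrist_force: [0.7, 0.2, 0.5]
gripper_width: 46.3
grip_force: 0.0
```

Request:
move_arm(
  targets=[0.5,3.4,-2.15,0,0,0.5,3.4,-2.15,-3,0,0.5,3.2,-2.15,-1,0,0.5,0,0,-4,0,0.5,0,0,-4,0],
)

```text
t: 1.35
eef_pos: [575.4, 281.2, 91.2]
tool_rot: [0.383, 3.113, 0.004]
wrist_force: [0.3, -0.8, -1.4]
gripper_width: 47.1
grip_force: 0.0
```

Request:
move_arm(
  targets=[0.5,0,0,0,0,0.5,0,0,0,0],
)

```text
t: 1.52
eef_pos: [568.4, 281.4, 87.2]
tool_rot: [-0.377, -3.111, 0.006]
wrist_force: [0.2, 1.2, 0.6]
gripper_width: 46.7
grip_force: 0.0
```

Run:
```python
from h import *
P=[]
for i in range(4):
    d=cap('scene'); o=ctrl.observe(); P.append(o['eef_pos'])
print(np.array(P).round(1),o['tool_rot'])
im=d['image'][60:220,240:440]
cv2.imwrite('pics/a1.png',cv2.resize(im,None,fx=4,fy=3.75,interpolation=cv2.INTER_CUBIC)[:,:,::-1])
print(w2p(d,[P[-1],[577,277.5,9],[577,277.5,35]]).round(1))
```

```text
[[570.8 282.6  90.4]
 [572.4 283.4  92.6]
 [573.2 283.8  93.7]
 [573.4 283.9  94.2]] [0.37524892 3.11357171 0.00409754]
[[334.1 156. ]
 [333.  181.4]
 [333.3 174.2]]
```

View pics/a1.png

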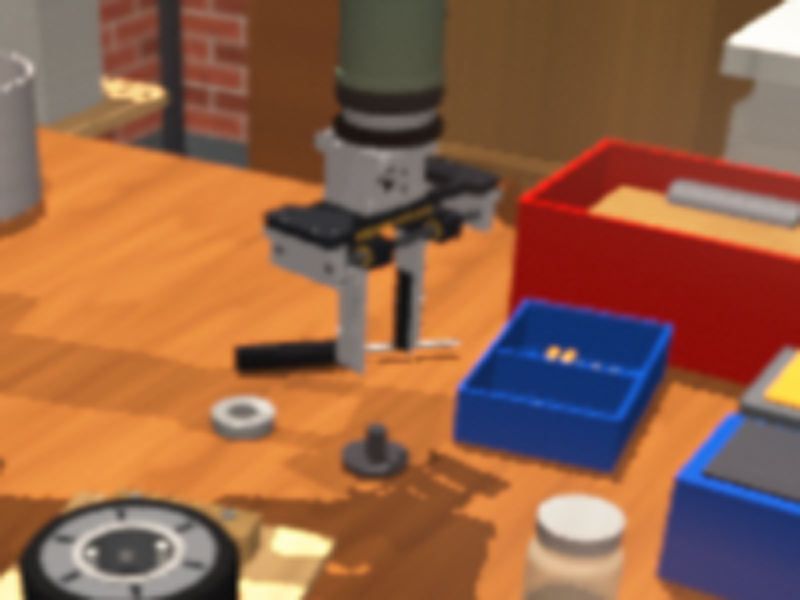

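The gripper is above the cap: fingertips at about (376,355) in the crop, stub at (376,440). I now move down with slow rows and settle.

Request:
move_arm(
  targets=[0.5,0.35,-0.65,-2,0,0.5,0,0,-2,0,0.5,0,0,-2,0,0.5,0,0,-1,0,0.5,0,0,-0.6,0],
)

```text
t: 2.13
eef_pos: [575.0, 276.5, 15.0]
tool_rot: [0.376, 3.118, 0.001]
wrist_force: [-0.2, 0.8, -0.5]
gripper_width: 47.5
grip_force: 0.0
```

Request:
move_arm(
  targets=[0.5,0,0,0,0,0.5,0,0,0,0,0.5,0,0,0,0,0.5,0,0,0,0,0.5,0,0,0,0],
)

```text
t: 2.55
eef_pos: [575.7, 276.4, 15.8]
tool_rot: [0.377, 3.117, 0.001]
wrist_force: [0.6, 0.5, -0.3]
gripper_width: 47.0
grip_force: 0.0
```

Request:
move_arm(
  targets=[0.5,0.1,0.1,-0.4,0,0.5,0,0,0,0,0.5,0,0,0,0,0,0,0,0,0,0,0,0,0,0],
)

```text
t: 2.97
eef_pos: [575.8, 277.0, 10.4]
tool_rot: [-0.377, -3.119, 0.0]
wrist_force: [-0.8, -0.4, 0.5]
gripper_width: 36.9
grip_force: 0.0
```

Request:
move_arm(
  targets=[0,0,0,0,0,0,0,0,0,0,0,0,0,0,0,0,0,0,0,0,0,0,0,0,0],
)

```text
t: 3.38
eef_pos: [576.0, 277.2, 10.6]
tool_rot: [0.377, 3.119, 0.001]
wrist_force: [0.1, 1.1, -0.9]
gripper_width: 15.2
grip_force: 30.0
```

Request:
move_arm(
  targets=[0,0,0,0,0,0,0,0,0,0,0,0,0,0,0,0,0,0,0,0,0,0,0,0,0],
)

```text
t: 3.8
eef_pos: [575.9, 277.2, 10.6]
tool_rot: [0.377, 3.119, 0.0]
wrist_force: [0.8, 0.5, -0.2]
gripper_width: 15.5
grip_force: 30.0
```

Request:
move_arm(
  targets=[0,0,0,1,0,0,0,0,2.5,0,0,0,0,2.5,0,0,0,0,2.5,0,0,0,-1,2,0],
)

```text
t: 4.22
eef_pos: [576.0, 268.2, 117.9]
tool_rot: [0.375, 3.118, 0.002]
wrist_force: [-0.2, 0.0, -1.3]
gripper_width: 15.5
grip_force: 30.0
```

Request:
move_arm(
  targets=[0,-0.4,-2.6,0,0,0,-0.4,-3.3,0,0,0,-0.4,-3.3,0,0,0,-0.4,-3.3,0,0,0,-0.4,-3.3,0,0],
)

```text
t: 4.63
eef_pos: [554.9, 107.5, 115.9]
tool_rot: [-0.376, -3.118, 0.001]
wrist_force: [0.1, -0.8, -1.4]
gripper_width: 15.5
grip_force: 30.0
```

Request:
move_arm(
  targets=[0,-0.4,-3.3,0,0,0,-0.4,-3.1,0,0,0,-0.2,-2.5,0,0,0,0,-1.5,0,0,0,0,0,0,0],
)

```text
t: 5.05
eef_pos: [545.4, 1.7, 115.9]
tool_rot: [-0.383, -3.118, 0.003]
wrist_force: [0.5, -1.0, -1.9]
gripper_width: 15.4
grip_force: 30.0
```

Request:
move_arm(
  targets=[0,0,0,0,0,0,0,0,0,0,0,0,0,0,0,0,0,0,0,0,0,0,0,0,0],
)

```text
t: 5.47
eef_pos: [545.8, 6.0, 115.5]
tool_rot: [-0.375, -3.119, -0.0]
wrist_force: [0.3, -0.6, -2.4]
gripper_width: 15.3
grip_force: 30.0
```

Run:
```python
from h import *
d=cap('scene'); o=ctrl.observe(); print(o['eef_pos'],o['gripper_width'])
d2=cap('top'); o=ctrl.observe(); e=o['eef_pos'];print(e)
im=d['image'][90:250,200:360].copy()
k=3.75
im=cv2.resize(im,None,fx=k,fy=k,interpolation=cv2.INTER_CUBIC)
th=np.linspace(0,2*np.pi,100)
for r,z,c in((22.5,-10.6,(255,0,255)),(27,-1.6,(0,255,255))):
  for u,v in w2p(d,np.c_[e[0]+r*np.cos(th),e[1]+r*np.sin(th),e[2]+z+0*th]):
    im[int((v-90+.5)*k),int((u-200+.5)*k)]=c
for u,v in w2p(d,np.c_[546.5+30*np.cos(th),5+30*np.sin(th),62+0*th]):
    im[int((v-90+.5)*k),int((u-200+.5)*k)]=(0,255,0)
cv2.imwrite('pics/a2.png',im[:,:,::-1])
```

```text
[545.80033642   5.89126109 115.46820074] 15.051862528262458
[545.81535323   5.75678936 115.46590014]
```

View pics/a2.png

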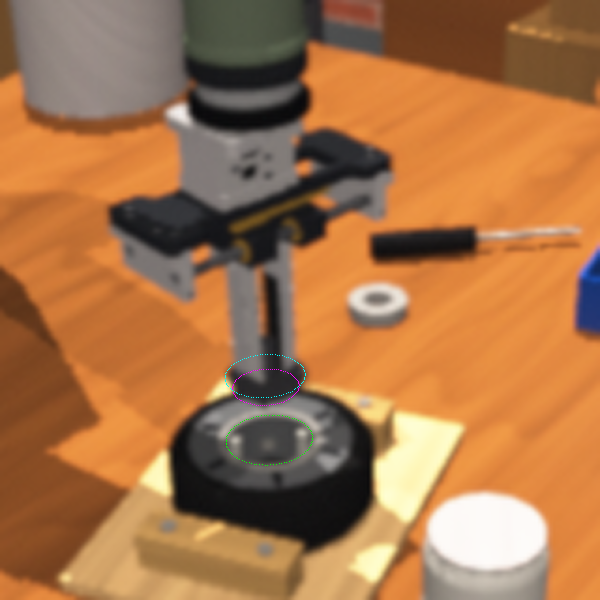

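The cap hangs as predicted (the overlay matches), and hub and cap are aligned. Now I lower it.

Request:
move_arm(
  targets=[0,0.05,-0.05,-1.5,0,0,0,0,-1.5,0,0,0,0,-1,0,0,0,0,-0.5,0,0,0,0,-0.2,0],
)

```text
t: 5.98
eef_pos: [545.4, 4.8, 67.3]
tool_rot: [-0.377, -3.116, -0.0]
wrist_force: [0.4, -0.5, -1.0]
gripper_width: 15.0
grip_force: 30.0
```

Request:
move_arm(
  targets=[0,0,0,0,0,0,0,0,0,0,0,0,0,-0.2,0,0,0,0,0,0,0,0,0,0,0],
)

```text
t: 6.4
eef_pos: [546.7, 4.5, 67.0]
tool_rot: [0.377, 3.118, -0.0]
wrist_force: [-1.1, 0.1, -2.6]
gripper_width: 15.4
grip_force: 30.0
```

Request:
move_arm(
  targets=[0,0,0,-0.2,0,0,0,0,0,0,0,0,0,-0.1,0,0,0,0,0,0,0,0,0,0,0],
)

```text
t: 6.82
eef_pos: [546.5, 4.5, 63.6]
tool_rot: [0.377, 3.119, 0.0]
wrist_force: [-0.5, 1.0, -2.9]
gripper_width: 14.6
grip_force: 30.0
```

Request:
move_arm(
  targets=[0,0,0,-0.1,0,0,0,0,0,0,0,0,0,0,0],
)

```text
t: 7.07
eef_pos: [546.7, 4.4, 62.8]
tool_rot: [0.377, 3.118, -0.0]
wrist_force: [0.1, -0.3, -0.8]
gripper_width: 15.2
grip_force: 30.0
```

Request:
move_arm(
  targets=[0.28,0,0,0,0,0.28,0,0,0,0,0.28,0,0,0,0,0.28,0,0,0,0,0.28,0,0,0,0],
)

```text
t: 7.48
eef_pos: [546.4, 4.6, 62.6]
tool_rot: [0.377, 3.119, 0.0]
wrist_force: [0.5, 0.3, -0.2]
gripper_width: 26.8
grip_force: 0.0
```

Request:
move_arm(
  targets=[0.28,0,0,0,0,0.28,0,0,0.5,0,0.28,0,0,2,0,0.28,0,0,3,0,0.28,0,0,3,0],
)

```text
t: 7.9
eef_pos: [545.2, 4.7, 147.7]
tool_rot: [-0.377, -3.116, -0.0]
wrist_force: [0.2, 0.1, -0.4]
gripper_width: 26.4
grip_force: 0.0
```

Request:
move_arm(
  targets=[0.28,-1,-3,2,0,0.28,-1,-3.5,0,0,0.28,-1,-3.5,0,0,0.28,-1,-3.5,0,0,0.4,-1,-3.5,0,0],
)

```text
t: 8.32
eef_pos: [495.9, -166.8, 168.4]
tool_rot: [0.376, 3.118, -0.001]
wrist_force: [1.0, -0.6, -0.0]
gripper_width: 30.6
grip_force: 0.0
```

Run:
```python
from h import *
d=cap('scene'); d2=cap('top'); o=ctrl.observe(); print(o['eef_pos'])
th=np.linspace(0,2*np.pi,100); R=[]
for D,(x0,y0),k in((d,(235,170),6.5),(d2,(240,205),6.5)):
    im=cv2.resize(D['image'][y0:y0+60,x0:x0+60],None,fx=k,fy=k,interpolation=cv2.INTER_CUBIC)
    for r,z,c in((27,60,(255,0,255)),(30,62,(0,255,0)),(8,86,(0,255,255))):
        for u,v in w2p(D,np.c_[546.5+r*np.cos(th),4.5+r*np.sin(th),z+0*th]):
            im[int((v-y0+.5)*k),int((u-x0+.5)*k)]=c
    R.append(im)
cv2.imwrite('pics/a3.png',np.hstack(R)[:,:,::-1])
```

```text
[ 495.34874106 -170.07249037  168.26742658]
```

View pics/a3.png

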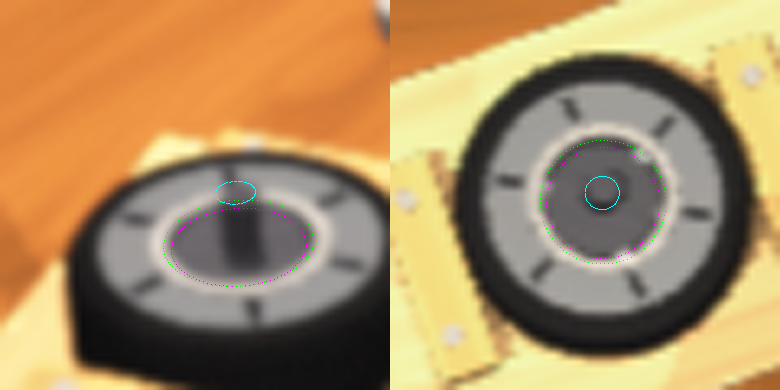

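The cap lies level in the mouth: disc and rim circles coincide in both views, and the stub is on the hub axis. Next is a driver overlay from the initial pictures.

Run:
```python
from h import *
th=np.linspace(0,2*np.pi,120); R=[]; cx,cy=448.5,-274
for n,(x0,y0) in(('scene',(140,225)),('top',(335,230))):
    D=load(n); k=8; I=cv2.imread(f'pics/{n}0.png')
    im=cv2.resize(I[y0:y0+50,x0:x0+50],None,fx=k,fy=k,interpolation=cv2.INTER_CUBIC)
    for r,z,c in((19,0,(255,0,255)),(21,44,(0,255,0)),(12,99,(255,255,0))):
        for u,v in w2p(D,np.c_[cx+r*np.cos(th),cy+r*np.sin(th),z+0*th]):
            a,b=int((v-y0+.5)*k),int((u-x0+.5)*k)
            if 0<=a<400 and 0<=b<400: im[a,b]=c
    R.append(im)
    print(n,[(w2p(D,[cx+a,cy+b,44])-w2p(D,[cx,cy,44])).round(2)*k for a,b in((10,0),(0,10))])
cv2.imwrite('pics/a4.png',np.hstack(R))
```

```text
scene [array([[22.72, 13.52]]), array([[ 26.72, -19.6 ]])]
top [array([[ -4.08, -25.36]]), array([[-25.52,   2.88]])]
```

View pics/a4.png

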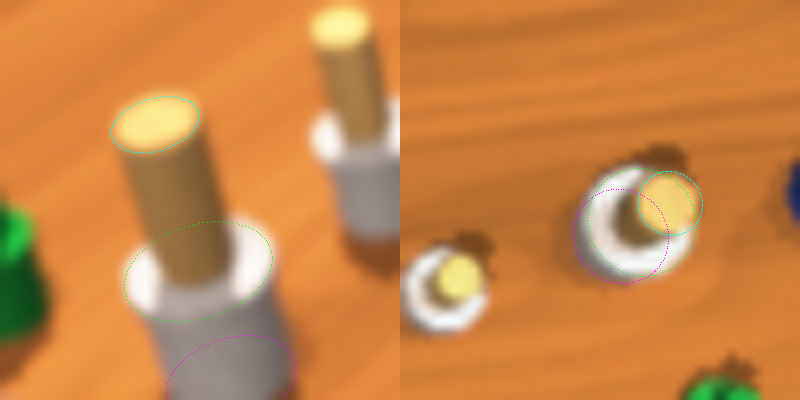

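The overlay fits the driver: collar and handle top match in both views to about 1 mm, so it is at about (448.5,-273.3). I move above it and descend.

Request:
move_arm(
  targets=[0.5,-1.5,-3.4,0,0,0.55,-1.5,-3.4,0,0,0.55,-1,-2.5,0,0,0.55,-0.7,-1,0,0,0.55,0,0,0,0],
)

```text
t: 8.83
eef_pos: [448.6, -269.6, 167.7]
tool_rot: [-0.382, -3.118, -0.0]
wrist_force: [0.2, 0.8, 0.3]
gripper_width: 51.4
grip_force: 0.0
```

Request:
move_arm(
  targets=[0.55,0,0,0,0,0.55,0,0,0,0,0.55,0,0,0,0,0.55,0,0,0,0,0.55,0,0,0,0],
)

```text
t: 9.25
eef_pos: [449.8, -267.4, 167.5]
tool_rot: [-0.375, -3.119, -0.0]
wrist_force: [-0.4, -0.2, 0.6]
gripper_width: 51.7
grip_force: 0.0
```

Request:
move_arm(
  targets=[0.55,-0.13,-0.6,-2,0,0.55,0,0,-3,0,0.55,0,0,-3,0,0.55,0,0,-2.5,0,0.55,0,0,-1,0],
)

```text
t: 9.67
eef_pos: [445.9, -271.9, 48.8]
tool_rot: [-0.376, -3.113, -0.006]
wrist_force: [-0.9, 0.4, -0.6]
gripper_width: 52.0
grip_force: 0.0
```

Request:
move_arm(
  targets=[0.55,0,0,-0.3,0,0.55,0,0,0,0,0.55,0,0,0,0,0.55,0,0,0,0,0.55,0,0,0,0],
)

```text
t: 10.08
eef_pos: [449.3, -275.5, 51.3]
tool_rot: [0.377, 3.116, -0.003]
wrist_force: [-0.5, 0.6, 1.0]
gripper_width: 51.8
grip_force: 0.0
```

Request:
move_arm(
  targets=[0.55,0,0.15,-0.5,0,0.55,0,0,0,0,0.55,0,0,0,0,0.55,0,0,0,0,0.55,0,0,0,0],
)

```text
t: 10.5
eef_pos: [448.1, -272.9, 44.6]
tool_rot: [0.377, 3.119, -0.0]
wrist_force: [0.5, -0.1, -0.1]
gripper_width: 51.8
grip_force: 0.0
```

Request:
move_arm(
  targets=[0.55,0,0,0,0,0.55,0,0,0,0,0.55,0,0,0,0],
)

```text
t: 10.75
eef_pos: [448.1, -273.0, 44.5]
tool_rot: [-0.377, -3.119, 0.0]
wrist_force: [-0.4, -0.3, 0.5]
gripper_width: 51.6
grip_force: 0.0
```

Tips sit just above the collar (44.5 mm), so I grip.

Request:
move_arm(
  targets=[0,0,0,0.05,0,0,0,0,0,0,0,0,0,0,0,0,0,0,0,0,0,0,0,0,0],
)

```text
t: 11.17
eef_pos: [448.1, -273.1, 45.0]
tool_rot: [0.377, 3.119, -0.0]
wrist_force: [-0.9, -0.9, 0.7]
gripper_width: 23.5
grip_force: 30.0
```

Request:
move_arm(
  targets=[0,0,0,0,0,0,0,0,0,0,0,0,0,0,0,0,0,0,0,0,0,0,0,0,0],
)

```text
t: 11.58
eef_pos: [448.1, -273.0, 45.0]
tool_rot: [0.377, 3.119, -0.0]
wrist_force: [0.6, -0.8, -0.5]
gripper_width: 23.7
grip_force: 30.0
```

Request:
move_arm(
  targets=[0,0,0,1,0,0,0,0,2.5,0,0,0,0,3,0,0,0,0,3,0,0,0,0,2,0],
)

```text
t: 12.0
eef_pos: [448.6, -273.1, 163.0]
tool_rot: [0.377, 3.117, -0.002]
wrist_force: [1.3, -0.3, -2.0]
gripper_width: 23.3
grip_force: 30.0
```

Request:
move_arm(
  targets=[0,0.8,2,0,0,0,1.1,3.1,0,0,0,1.1,3.1,0,0,0,1.1,3.1,0,0,0,1.1,3.1,0,0],
)

```text
t: 12.42
eef_pos: [499.6, -127.1, 160.1]
tool_rot: [-0.378, -3.118, -0.001]
wrist_force: [1.1, -0.4, -3.4]
gripper_width: 23.5
grip_force: 30.0
```

Request:
move_arm(
  targets=[0,1.1,3.1,0,0,0,1.1,3.1,0,0,0,1.1,3.1,0,0,0,0.9,2.5,0,0,0,0.4,1.2,0,0],
)

```text
t: 12.83
eef_pos: [546.0, 4.6, 160.0]
tool_rot: [-0.373, -3.118, -0.003]
wrist_force: [-0.6, -0.7, -3.5]
gripper_width: 23.4
grip_force: 30.0
```

Request:
move_arm(
  targets=[0,0,0,0,0,0,0,0,0,0,0,0,0,0,0,0,0,0,0,0,0,0,0,0,0],
)

```text
t: 13.25
eef_pos: [545.7, -0.2, 160.0]
tool_rot: [-0.38, -3.118, 0.0]
wrist_force: [-0.3, 0.1, -2.9]
gripper_width: 23.5
grip_force: 30.0
```

Request:
move_arm(
  targets=[0,0,0,0,0,0,0,0,0,0,0,0,0,0,0,0,0,0,0,0,0,0,0,0,0],
)

```text
t: 13.67
eef_pos: [546.0, 0.9, 160.0]
tool_rot: [0.378, 3.119, -0.0]
wrist_force: [0.1, 0.7, -3.4]
gripper_width: 23.4
grip_force: 30.0
```

Request:
move_arm(
  targets=[0,0.05,0.35,-0.5,0,0,0,0,0,0,0,0,0,0,0,0,0,0,0,0,0,0,0,0,0],
)

```text
t: 14.08
eef_pos: [546.6, 4.6, 155.0]
tool_rot: [0.377, 3.119, -0.0]
wrist_force: [-0.5, -0.2, -2.8]
gripper_width: 23.7
grip_force: 30.0
```

Run:
```python
from h import *
th=np.linspace(0,2*np.pi,120)
d=cap('scene'); o=ctrl.observe(); e=o['eef_pos'];print(e,o['wrist_force'],o['tool_rot'])
x0,y0,k=225,110,5
im=cv2.resize(d['image'][y0:y0+110,x0:x0+100],None,fx=k,fy=k,interpolation=cv2.INTER_CUBIC)
for cx,cy,r,z,c in((e[0],e[1],19,e[2]-45,(255,0,255)),(e[0],e[1],21,e[2]-1,(0,255,0)),(546.5,4.5,8,86,(0,255,255)),(546.5,4.5,30,62,(0,255,0))):
  for u,v in w2p(d,np.c_[cx+r*np.cos(th),cy+r*np.sin(th),z+0*th]):
    a,b=int((v-y0+.5)*k),int((u-x0+.5)*k)
    if 0<=a<550 and 0<=b<500: im[a,b]=c
cv2.imwrite('pics/a5.png',im[:,:,::-1])
```

```text
[546.64657854   4.5959891  155.0836588 ] [-0.10903517 -0.7928111  -2.23435414] [ 3.77076056e-01  3.11875840e+00 -7.69733815e-05]
```

View pics/a5.png

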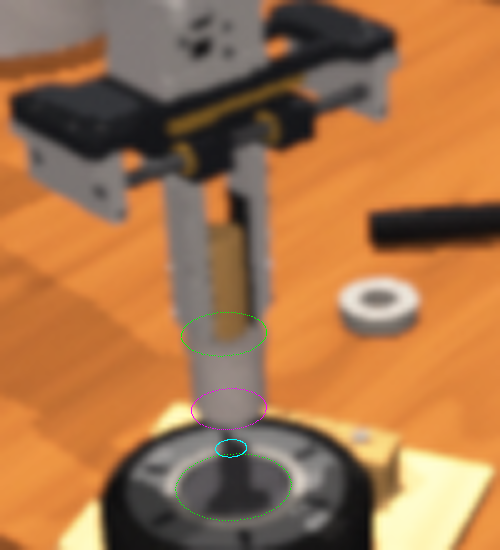

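The driver is upright over the stub with offsets of about 1–2 mm, inside the 4 mm clearance. I descend in stages.

Request:
move_arm(
  targets=[0,0,0,-0.8,0,0,0,0,-0.8,0,0,0,0,-0.6,0,0,0,0,-0.4,0,0,0,0,-0.4,0],
)

```text
t: 14.55
eef_pos: [546.0, 4.6, 123.9]
tool_rot: [-0.377, -3.117, -0.0]
wrist_force: [-0.6, 0.2, -3.1]
gripper_width: 24.1
grip_force: 30.0
```

Request:
move_arm(
  targets=[0,0,0,-0.5,0,0,0,0,-0.4,0,0,0,0,-0.4,0,0,0,0,-0.2,0,0,0,0,0,0],
)

```text
t: 14.97
eef_pos: [546.1, 4.6, 109.4]
tool_rot: [-0.377, -3.118, -0.0]
wrist_force: [-1.2, -0.7, -3.1]
gripper_width: 23.5
grip_force: 30.0
```

Request:
move_arm(
  targets=[0,0,0,-0.15,0,0,0,0,-0.15,0,0,0,0,-0.15,0,0,0,0,-0.15,0,0,0,0,0,0],
)

```text
t: 15.38
eef_pos: [547.0, 4.4, 104.3]
tool_rot: [0.377, 3.118, -0.0]
wrist_force: [0.8, -0.1, -1.4]
gripper_width: 23.7
grip_force: 30.0
```

Request:
move_arm(
  targets=[0,0,0,-0.1,0,0,0,0,-0.1,0,0,0,0,-0.1,0,0,0,0,-0.1,0,0,0,0,0,0],
)

```text
t: 15.8
eef_pos: [546.1, 4.6, 99.4]
tool_rot: [-0.377, -3.118, -0.0]
wrist_force: [-0.0, 0.0, -2.1]
gripper_width: 23.3
grip_force: 30.0
```

Request:
move_arm(
  targets=[0,0,0,-0.1,0,0,0,0,-0.1,0,0,0,0,-0.1,0,0,0,0,-0.1,0,0,0,0,0,0],
)

```text
t: 16.22
eef_pos: [546.2, 4.6, 95.6]
tool_rot: [-0.377, -3.118, -0.0]
wrist_force: [-0.3, 0.1, -3.1]
gripper_width: 23.4
grip_force: 30.0
```

No contact felt at a rim height of about 50 mm, where I expected the cap's top at 60. Before pushing on, I check the image for the driver's collar height and the stub's top.

Run:
```python
from h import *
old=load('scene'); old={k:v.copy() for k,v in old.items()}
d=cap('scene'); o=ctrl.observe(); e=o['eef_pos'];print(e,o['wrist_force'])
th=np.linspace(0,2*np.pi,160)
def mk(D,x0,y0,w,h,k,pts):
    im=cv2.resize(D['image'][y0:y0+h,x0:x0+w],None,fx=k,fy=k,interpolation=cv2.INTER_CUBIC)
    for P,c in pts:
        for u,v in w2p(D,P):
            a,b=int((v-y0+.5)*k),int((u-x0+.5)*k)
            if 0<=a<im.shape[0] and 0<=b<im.shape[1]: im[a,b]=c
    return im
C=lambda x,y,r,z:np.c_[x+r*np.cos(th),y+r*np.sin(th),z+0*th]
A=mk(d,245,140,55,75,8,[(C(e[0],e[1],21,e[2]-1),(0,255,0)),(C(546.5,4.5,30,62),(0,255,0)),(C(e[0],e[1],19,62),(255,0,255)),(C(e[0],e[1],12,e[2]+54),(0,255,255))])
B=mk(old,250,180,45,75,8,[(C(546.5,4.5,8,86),(0,255,255)),(C(546.5,4.5,8,77),(255,255,0)),(C(546.5,4.5,27,60),(255,0,255)),(C(546.5,4.5,27,45),(255,0,0))])
cv2.imwrite('pics/a6.png',np.hstack([A,B])[:,:,::-1]);print(np.hstack([A,B]).shape)
```

```text
[546.19557057   4.67482422  95.62616   ] [-5.99401347e-01 -2.19736292e-03 -2.60227123e+00]
(600, 800, 3)
```

View pics/a6.png

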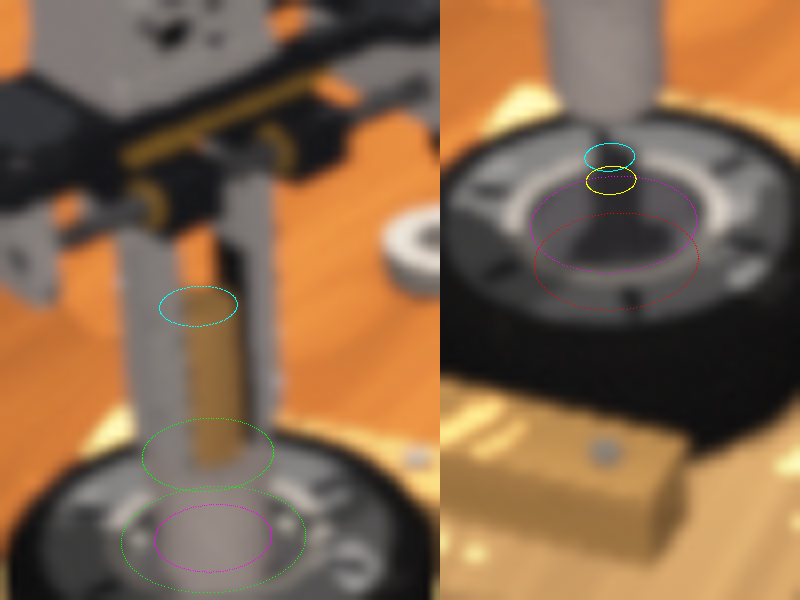

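Right panel: before the descent the cap's top was at z=60 and the stub top at 86, so it lay right. Left panel: the driver is still held as before and is now inside the mouth, so the cap has slid about 9 mm with it. My pauses at the end of each call let the force relax before the reading. From here I read the force while moving, in small steps.

Request:
move_arm(
  targets=[0,0,0,-0.05,0,0,0,0,-0.05,0,0,0,0,-0.05,0],
)

```text
t: 16.52
eef_pos: [546.6, 4.6, 94.6]
tool_rot: [-0.377, -3.119, 0.0]
wrist_force: [0.9, 0.5, -2.1]
gripper_width: 23.9
grip_force: 30.0
```

Request:
move_arm(
  targets=[0,0,0,-0.05,0],
)

```text
t: 16.6
eef_pos: [546.6, 4.6, 94.1]
tool_rot: [0.377, 3.119, -0.0]
wrist_force: [0.1, 0.2, -2.5]
gripper_width: 23.7
grip_force: 30.0
```

Request:
move_arm(
  targets=[0,0,0,-0.05,0],
)

```text
t: 16.68
eef_pos: [546.6, 4.5, 93.6]
tool_rot: [0.377, 3.119, -0.0]
wrist_force: [-0.7, 0.2, -1.6]
gripper_width: 23.7
grip_force: 30.0
```

Request:
move_arm(
  targets=[0,0,0,-0.05,0,0,0,0,-0.05,0],
)

```text
t: 16.85
eef_pos: [546.7, 4.5, 92.9]
tool_rot: [0.377, 3.119, -0.0]
wrist_force: [-1.4, 0.1, 1.5]
gripper_width: 23.6
grip_force: 30.0
```

Request:
move_arm(
  targets=[0,0,0,-0.05,0,0,0,0,-0.05,0],
)

```text
t: 17.02
eef_pos: [546.9, 4.5, 92.3]
tool_rot: [0.377, 3.118, -0.0]
wrist_force: [-2.4, -0.3, 4.0]
gripper_width: 23.5
grip_force: 30.0
```

Request:
move_arm(
  targets=[0,0,0,-0.05,0,0,0,0,-0.05,0],
)

```text
t: 17.18
eef_pos: [547.1, 4.5, 91.7]
tool_rot: [0.377, 3.118, -0.0]
wrist_force: [-2.5, 0.3, 7.4]
gripper_width: 23.5
grip_force: 30.0
```

Contact: the force on the cap is now about 10 N. I continue in small steps, watching the force.

Request:
move_arm(
  targets=[0,0,0,-0.05,0],
)

```text
t: 17.27
eef_pos: [547.2, 4.5, 91.4]
tool_rot: [0.377, 3.118, 0.0]
wrist_force: [-2.0, 0.7, 8.6]
gripper_width: 23.4
grip_force: 30.0
```

Request:
move_arm(
  targets=[0,0,0,-0.05,0],
)

```text
t: 17.35
eef_pos: [547.4, 4.5, 91.2]
tool_rot: [0.377, 3.117, -0.0]
wrist_force: [-3.9, 1.1, 9.4]
gripper_width: 23.9
grip_force: 30.0
```

Request:
move_arm(
  targets=[0,0,0,-0.05,0],
)

```text
t: 17.43
eef_pos: [547.4, 4.5, 90.9]
tool_rot: [0.377, 3.117, -0.0]
wrist_force: [-3.4, 0.3, 9.8]
gripper_width: 23.8
grip_force: 30.0
```

Request:
move_arm(
  targets=[0,0,0,-0.05,0,0,0,0,-0.05,0],
)

```text
t: 17.6
eef_pos: [547.7, 4.5, 90.3]
tool_rot: [0.377, 3.117, -0.0]
wrist_force: [-3.6, -0.7, 11.5]
gripper_width: 23.4
grip_force: 30.0
```

Request:
move_arm(
  targets=[0,0,0,-0.05,0,0,0,0,-0.05,0],
)

```text
t: 17.77
eef_pos: [547.8, 4.5, 89.7]
tool_rot: [0.377, 3.116, -0.0]
wrist_force: [-5.2, 0.7, 13.6]
gripper_width: 23.7
grip_force: 30.0
```

Request:
move_arm(
  targets=[0,-0.05,0,-0.05,0,0,-0.05,0,-0.05,0],
)

```text
t: 17.93
eef_pos: [547.7, 4.4, 89.4]
tool_rot: [0.377, 3.114, 0.0]
wrist_force: [-3.6, 0.2, 15.4]
gripper_width: 23.7
grip_force: 30.0
```

Request:
move_arm(
  targets=[0,-0.03,0,-0.05,0,0,0,0,-0.05,0],
)

```text
t: 18.1
eef_pos: [547.8, 4.4, 88.9]
tool_rot: [0.376, 3.113, 0.0]
wrist_force: [-5.1, 2.1, 16.6]
gripper_width: 23.4
grip_force: 30.0
```

Request:
move_arm(
  targets=[0,0,0,-0.05,0,0,0,0,-0.05,0],
)

```text
t: 18.27
eef_pos: [547.2, 4.4, 86.5]
tool_rot: [0.377, 3.114, -0.0]
wrist_force: [-1.7, 0.9, 2.4]
gripper_width: 23.4
grip_force: 30.0
```

Request:
move_arm(
  targets=[0,0,0,-0.05,0,0,0,0,-0.05,0],
)

```text
t: 18.43
eef_pos: [545.8, 4.4, 83.4]
tool_rot: [0.377, 3.117, -0.001]
wrist_force: [-0.2, -0.4, 0.3]
gripper_width: 23.6
grip_force: 30.0
```

Run:
```python
from h import *
old=load('scene')['image'].astype(int); oldZ=95.6
d=cap('scene'); o=ctrl.observe(); e=o['eef_pos'];print(e,o['wrist_force'],o['torque'],o['tool_rot'])
# handle-top row: column profile of wood along handle axis in both frames
for im,z in((old,oldZ),(d['image'].astype(int),e[2])):
    u,v=w2p(d,[546.5+0,4.5,z+54])[0]; print('pred top',u.round(1),v.round(1))
    for c in (270,271,272): print(c,[(tuple(im[r,c])) for r in range(int(v)-5,int(v)+5)])
    u,v=w2p(d,[546.5,4.5,z-1])[0]; print('pred collar',u.round(1),v.round(1)); print([tuple(im[r,271]) for r in range(int(v)-5,int(v)+8)])
```

```text
[545.6108678    4.34525524  82.99648812] [ 0.46952993 -0.36823305  0.35162469] [-0.10309985 -0.07590052 -0.04297673] [ 3.77091318e-01  3.11787239e+00 -5.76394279e-04]
pred top 269.4 177.8
270 [(np.int64(215), np.int64(126), np.int64(57)), (np.int64(219), np.int64(130), np.int64(60)), (np.int64(219), np.int64(130), np.int64(61)), (np.int64(201), np.int64(121), np.int64(59)), (np.int64(155), np.int64(105), np.int64(57)), (np.int64(136), np.int64(99), np.int64(57)), (np.int64(136), np.int64(100), np.int64(57)), (np.int64(142), np.int64(105), np.int64(60)), (np.int64(150), np.int64(111), np.int64(64)), (np.int64(151), np.int64(111), np.int64(64))]
271 [(np.int64(160), np.int64(91), np.int64(43)), (np.int64(166), np.int64(95), np.int64(46)), (np.int64(167), np.int64(96), np.int64(47)), (np.int64(157), np.int64(96), np.int64(49)), (np.int64(138), np.int64(95), np.int64(53)), (np.int64(134), np.int64(99), np.int64(57)), (np.int64(137), np.int64(101), np.int64(58)), (np.int64(141), np.int64(104), np.int64(60)), (np.int64(147), np.int64(108), np.int64(62)), (np.int64(147), np.int64(108), np.i
[... 2424 characters left out ...]
int64(103), np.int64(59)), (np.int64(140), np.int64(103), np.int64(60))]
pred collar 270.8 200.4
[(np.int64(145), np.int64(106), np.int64(62)), (np.int64(143), np.int64(106), np.int64(61)), (np.int64(143), np.int64(105), np.int64(60)), (np.int64(142), np.int64(105), np.int64(60)), (np.int64(142), np.int64(104), np.int64(60)), (np.int64(141), np.int64(104), np.int64(61)), (np.int64(138), np.int64(105), np.int64(70)), (np.int64(132), np.int64(110), np.int64(91)), (np.int64(132), np.int64(118), np.int64(111)), (np.int64(135), np.int64(124), np.int64(119)), (np.int64(144), np.int64(133), np.int64(127)), (np.int64(148), np.int64(136), np.int64(131)), (np.int64(150), np.int64(137), np.int64(132))]
```

The driver is held without slip. A hump of about 20 N has been passed and the cap is moving again. The arm yields about 5 N/mm, so 1–2 mm steps are safe. I continue.

Request:
move_arm(
  targets=[0,0.05,0,-0.05,0,0,0.03,0,-0.05,0,0,0,0,-0.05,0],
)

```text
t: 18.73
eef_pos: [546.2, 4.5, 80.9]
tool_rot: [0.378, 3.119, 0.0]
wrist_force: [1.0, -0.6, -0.7]
gripper_width: 23.3
grip_force: 30.0
```

Request:
move_arm(
  targets=[0,0,0,-0.05,0,0,0,0,-0.05,0,0,0,0,-0.05,0],
)

```text
t: 18.98
eef_pos: [546.4, 4.5, 80.7]
tool_rot: [0.377, 3.118, -0.0]
wrist_force: [-1.6, 0.7, 7.9]
gripper_width: 23.3
grip_force: 30.0
```

Request:
move_arm(
  targets=[0,0,0,-0.05,0,0,0,0,-0.05,0],
)

```text
t: 19.15
eef_pos: [546.5, 4.5, 80.6]
tool_rot: [0.377, 3.118, -0.0]
wrist_force: [-3.3, 0.3, 10.7]
gripper_width: 23.8
grip_force: 30.0
```

Request:
move_arm(
  targets=[0,0,0,-0.1,0,0,0,0,-0.1,0],
)

```text
t: 19.32
eef_pos: [546.7, 4.4, 80.1]
tool_rot: [0.377, 3.118, -0.0]
wrist_force: [-6.2, 0.4, 21.9]
gripper_width: 23.3
grip_force: 30.0
```

Request:
move_arm(
  targets=[0,0,0,-0.1,0],
)

```text
t: 19.4
eef_pos: [546.8, 4.4, 80.0]
tool_rot: [0.377, 3.118, -0.001]
wrist_force: [-8.7, 0.3, 26.0]
gripper_width: 23.6
grip_force: 30.0
```

Request:
move_arm(
  targets=[0,-0.05,0,-0.08,0],
)

```text
t: 19.48
eef_pos: [546.9, 4.4, 79.9]
tool_rot: [0.376, 3.117, -0.001]
wrist_force: [-8.7, 0.5, 27.7]
gripper_width: 23.5
grip_force: 30.0
```

Request:
move_arm(
  targets=[0,-0.03,0,0,0,0,0,0,0,0,0,0,0,0,0],
)

```text
t: 19.73
eef_pos: [546.9, 4.4, 80.0]
tool_rot: [0.376, 3.116, -0.001]
wrist_force: [-7.6, 0.4, 23.6]
gripper_width: 23.7
grip_force: 30.0
```

Stiffness is about 30 N/mm, which is the rubber seat (cap underside about 35 mm below the mouth). One slightly firmer press (about 36 N) to be sure the catches snap, then release.

Request:
move_arm(
  targets=[0,-0.05,0,-0.1,0,0,0,0,-0.05,0],
)

```text
t: 19.9
eef_pos: [547.2, 4.3, 79.7]
tool_rot: [0.376, 3.114, -0.001]
wrist_force: [-6.8, 0.6, 29.8]
gripper_width: 23.5
grip_force: 30.0
```

Request:
move_arm(
  targets=[0,0,0,-0.05,0,0,0,0,0,0],
)

```text
t: 20.07
eef_pos: [547.5, 4.2, 79.6]
tool_rot: [0.376, 3.114, -0.001]
wrist_force: [-8.6, 1.5, 29.0]
gripper_width: 23.5
grip_force: 30.0
```

Request:
move_arm(
  targets=[0,0.05,0,0.2,0,0,0.05,0,0.2,0,0,0.03,0,0.2,0],
)

```text
t: 20.32
eef_pos: [547.0, 4.3, 80.7]
tool_rot: [0.377, 3.116, -0.001]
wrist_force: [0.3, -0.2, -2.1]
gripper_width: 23.4
grip_force: 30.0
```

Request:
move_arm(
  targets=[0,0,0,0.15,0,0,0,0,0,0,0,0,0,0,0],
)

```text
t: 20.57
eef_pos: [546.0, 4.7, 80.6]
tool_rot: [-0.377, -3.118, -0.0]
wrist_force: [-1.1, -0.4, 2.7]
gripper_width: 23.7
grip_force: 30.0
```

Request:
move_arm(
  targets=[0,0,0,0.5,0,0,0,0,1,0,0,0,0,1,0,0,0,0,1,0,0,0,0,1,0],
)

```text
t: 20.98
eef_pos: [545.8, 4.7, 126.7]
tool_rot: [-0.377, -3.118, -0.0]
wrist_force: [-0.0, 0.4, -2.6]
gripper_width: 23.9
grip_force: 30.0
```

Request:
move_arm(
  targets=[0,0,0,2,0,0,0,0,2,0,0,0,0,0,0,0,0,0,0,0,0,0,0,0,0],
)

```text
t: 21.4
eef_pos: [545.4, 4.7, 165.2]
tool_rot: [-0.377, -3.118, -0.0]
wrist_force: [-0.3, 0.4, -4.0]
gripper_width: 23.6
grip_force: 30.0
```

Run:
```python
from h import *
o=ctrl.observe(); print(o['eef_pos'],o['tool_rot'],o['wrist_force'])
d=cap('scene')
# stub top row: dark vs ring along stub axis; predict for cap underside z=26.7 (top of stub 61.7) 
for z in(62,70,86): print(z,w2p(d,[546.5,4.5,z])[0].round(1))
for r in range(196,222): print(r,d['image'][r,262:282].max(1).tolist())
```

```text
[545.38664705   4.67351459 165.16364082] [-3.77220785e-01 -3.11770683e+00 -1.05823279e-04] [-0.34636236  0.41061264 -4.0489625 ]
62 [271.2 206.8]
70 [271.  204.3]
86 [270.7 199.1]
196 [74, 85, 94, 105, 115, 119, 109, 84, 76, 104, 123, 127, 126, 125, 125, 125, 123, 121, 115, 107]
197 [112, 122, 126, 128, 132, 133, 124, 93, 76, 108, 131, 136, 137, 137, 136, 135, 135, 134, 132, 129]
198 [131, 133, 135, 136, 137, 139, 137, 118, 107, 128, 145, 149, 150, 150, 148, 146, 141, 139, 137, 134]
199 [134, 135, 139, 147, 151, 158, 162, 157, 151, 156, 160, 162, 166, 168, 168, 168, 162, 157, 150, 141]
200 [138, 143, 156, 168, 170, 170, 170, 163, 153, 146, 142, 143, 150, 157, 164, 173, 177, 179, 173, 163]
201 [157, 163, 171, 172, 156, 135, 121, 110, 102, 96, 93, 92, 97, 102, 111, 126, 147, 165, 176, 182]
202 [176, 170, 152, 127, 102, 85, 77, 73, 71, 70, 70, 69, 70, 71, 72, 78, 91, 108, 135, 167]
203 [159, 128, 98, 78, 68, 66, 67, 67, 67, 68, 68, 68, 68, 67, 66, 66, 67, 77, 97, 127]
204 [118, 81, 66, 63, 63, 65, 67, 67, 70, 71, 70, 68, 68, 68, 67, 66, 70, 95, 123, 124]
205 [93, 72, 63, 61, 64, 65, 67,
[... 767 characters left out ...]
98]
214 [67, 72, 80, 92, 107, 115, 117, 114, 110, 109, 111, 111, 112, 114, 114, 110, 103, 95, 90, 87]
215 [62, 67, 74, 83, 92, 98, 102, 103, 103, 103, 96, 90, 91, 93, 94, 91, 88, 85, 85, 85]
216 [65, 74, 79, 83, 85, 86, 88, 88, 89, 85, 70, 54, 56, 73, 83, 85, 85, 85, 84, 84]
217 [70, 77, 83, 84, 84, 84, 84, 85, 84, 80, 66, 44, 41, 66, 81, 84, 84, 83, 82, 78]
218 [69, 78, 81, 81, 82, 82, 83, 83, 83, 81, 70, 50, 44, 64, 78, 79, 75, 73, 69, 62]
219 [53, 62, 68, 69, 69, 71, 72, 73, 73, 72, 67, 54, 47, 58, 65, 62, 53, 49, 42, 35]
220 [29, 35, 39, 41, 42, 42, 46, 49, 50, 49, 47, 42, 37, 38, 38, 34, 30, 29, 24, 22]
221 [22, 22, 23, 23, 24, 25, 27, 28, 27, 27, 27, 26, 24, 24, 22, 22, 22, 20, 22, 21]
```

The cap stays down. Returning the driver to its place.

Request:
move_arm(
  targets=[0,-0.8,-2,0,0,0,-1.1,-3.1,0,0,0,-1.1,-3.1,0,0,0,-1.1,-3.1,0,0,0,-1.1,-3.1,0,0],
)

```text
t: 21.87
eef_pos: [492.3, -140.0, 163.9]
tool_rot: [-0.376, -3.116, -0.002]
wrist_force: [-0.1, -0.2, -2.6]
gripper_width: 23.5
grip_force: 30.0
```

Request:
move_arm(
  targets=[0,-1.1,-3.1,0,0,0,-1.1,-3.1,0,0,0,-1.1,-3.1,0,0,0,-0.9,-2.5,0,0,0,-0.4,-1.5,0,0],
)

```text
t: 22.28
eef_pos: [445.8, -274.4, 164.0]
tool_rot: [-0.381, -3.115, -0.001]
wrist_force: [1.3, -0.1, -3.8]
gripper_width: 23.6
grip_force: 30.0
```

Request:
move_arm(
  targets=[0,0,0,0,0,0,0,0,0,0,0,0,0,0,0,0,0,0,0,0,0,0,0,0,0],
)

```text
t: 22.7
eef_pos: [448.2, -271.2, 165.3]
tool_rot: [-0.375, -3.119, -0.001]
wrist_force: [0.7, 0.4, -3.5]
gripper_width: 23.7
grip_force: 30.0
```

Run:
```python
from h import *
d=cap('scene');t=cap('top');o=ctrl.observe(); print(o['eef_pos'],o['tool_rot'])
th=np.linspace(0,2*np.pi,200)
p=w2p(d,np.c_[546.5+30*np.cos(th),4.5+30*np.sin(th),62+0*th]);print('rim scene',p.min(0),p.max(0))
from scipy.optimize import minimize
def score(D,P):
    im=cv2.GaussianBlur(cv2.cvtColor(D['image'],cv2.COLOR_RGB2GRAY),(3,3),0).astype(np.float32)
    q=w2p(D,P).astype(np.float32); return cv2.remap(im,q[:,0],q[:,1],cv2.INTER_LINEAR)[:,0]
C=lambda x,y,r,z:np.c_[x+r*np.cos(th),y+r*np.sin(th),z+0*th]
for n,D in(('scene',d),('top',t)):
    b=max(((score(D,C(x,y,33.5,62)).mean()-score(D,C(x,y,28,62)).mean()),x,y) for x in np.arange(540,553,.5) for y in np.arange(-2,11,.5)); print(n,'rim fit',b)
g=cv2.cvtColor(t['image'],cv2.COLOR_RGB2GRAY); u,v=w2p(t,[546.5,4.5,62])[0];print(u,v)
print(g[int(v)-11:int(v)+12,int(u)-11:int(u)+13])
for z in(61,62,70,86):print(z,w2p(t,[546.5,4.5,z])[0])
```

```text
[ 448.35502415 -271.52590127  165.65110308] [-3.74896608e-01 -3.11898481e+00 -3.03900655e-04]
rim scene [259.67098183 200.28528958] [282.73354107 213.6209385 ]
scene rim fit (np.float32(43.64418), np.float64(546.5), np.float64(6.5))
top rim fit (np.float32(54.142883), np.float64(549.5), np.float64(4.0))
272.2813263995858 235.56828895989008
[[159 159 160 160 160 162 164 171 181 187 207 209 209 202 188 186 176 165
  159 142 103  89 128 156]
 [160 160 160 160 164 174 196 208 205 204 198 184 187 191 206 211 207 188
  165 119  91 122 155 160]
 [160 160 163 168 181 191 204 187 137 104  92  85  87  90 108 146 191 205
  202 169 137 155 161 161]
 [161 161 169 191 207 190 142 103 112 118  88  65  63  62  65  77 111 166
  207 200 170 164 162 161]
 [161 164 183 208 190 131  83 134 197 184 124  85  79  69  67  77 136 183
  168 192 204 184 164 161]
 [163 173 195 194 133  72  63 106 150 147 122 104 102 102  97  93 135 190
  180 158 207 202 169 161]
 [169 193 206 163  80  60  80  99 106 110 107 104 104 104 103 100 102 117
  108 111 172 202 177 163]
 [177 201 185 106  63  79 100 104 104 105 104 105 1
[... 989 characters left out ...]
106 105 106 107 107 106 107 108 108 110 115
  138 181 205 184 164 164]
 [163 164 179 202 200 164 136 103  90 104 108 107 107 108 110 112 111 139
  188 217 208 177 164 164]
 [163 163 164 174 201 214 190 142  95  90 107 106 105 113 140 153 135 178
  213 207 181 166 163 164]
 [163 160 147 138 178 210 217 206 171 132 120 108 111 147 207 224 215 206
  190 178 167 164 164 165]
 [160 144 107  98 140 167 177 199 213 214 214 214 214 215 218 219 210 182
  167 165 164 164 165 165]
 [144  98  84 119 157 164 164 166 169 182 197 195 198 190 173 149 151 161
  163 164 165 165 165 165]]
61 [272.28593962 235.62491286]
62 [272.2813264  235.56828896]
70 [272.24418089 235.11236162]
86 [272.16858802 234.18456172]
```

Run:
```python
from h import *
a=cv2.imread('pics/a3.png')[:,:390].max(2)
a=cv2.resize(a,(60,60),interpolation=cv2.INTER_AREA)
print('a3 (cap in mouth), cols 264..278')
for r in range(194,214): print(r,a[r-170,264-235:279-235].tolist())
d=load('scene');print('now')
for r in range(198,217): print(r,d['image'][r,264:279].max(1).tolist())
for z in(62,66,85,87):print(z,w2p(d,[546.5,5.5,z])[0].round(2))
```

```text
a3 (cap in mouth), cols 264..278
194 [152, 126, 104, 94, 85, 77, 74, 75, 76, 76, 74, 72, 75, 77, 78]
195 [79, 84, 92, 96, 91, 83, 83, 98, 111, 113, 112, 109, 108, 106, 103]
196 [109, 121, 135, 140, 128, 100, 91, 119, 141, 148, 149, 148, 148, 147, 146]
197 [147, 151, 156, 157, 146, 112, 101, 136, 148, 150, 156, 159, 161, 161, 160]
198 [159, 161, 164, 165, 166, 147, 112, 110, 131, 156, 156, 165, 173, 172, 169]
199 [167, 174, 179, 181, 183, 138, 111, 107, 108, 117, 162, 173, 191, 195, 191]
200 [185, 196, 196, 188, 181, 131, 109, 107, 104, 136, 136, 161, 185, 198, 204]
201 [200, 197, 184, 158, 130, 111, 103, 101, 101, 79, 89, 117, 137, 157, 177]
202 [180, 158, 134, 120, 97, 75, 60, 65, 59, 63, 75, 93, 112, 118, 122]
203 [131, 121, 115, 104, 86, 62, 47, 45, 45, 46, 61, 88, 104, 109, 114]
204 [106, 107, 109, 105, 89, 64, 48, 45, 45, 45, 60, 88, 105, 109, 109]
205 [105, 109, 110, 106, 91, 67, 50, 46, 44, 45, 59, 87, 104, 108, 107]
206 [109, 110, 109, 107, 92, 68, 50, 45, 44, 44, 57, 83, 101, 106, 105]
207 [110, 110, 110, 107, 94, 70, 51, 45, 44, 44, 54, 79, 98, 105, 105]
208 [110, 110, 108,
[... 1182 characters left out ...]
 81, 78, 73, 65, 64, 68, 69, 74]
209 [70, 64, 64, 63, 59, 54, 55, 56, 54, 51, 52, 60, 66, 68, 74]
210 [77, 64, 64, 65, 63, 55, 48, 48, 47, 47, 50, 66, 76, 80, 89]
211 [108, 84, 81, 82, 82, 67, 52, 49, 48, 47, 60, 86, 102, 114, 131]
212 [165, 143, 130, 125, 115, 94, 73, 70, 72, 74, 90, 119, 140, 160, 181]
213 [197, 192, 183, 175, 166, 151, 135, 137, 143, 145, 154, 171, 181, 193, 199]
214 [175, 187, 196, 197, 196, 191, 184, 188, 191, 192, 194, 195, 188, 180, 173]
215 [162, 167, 169, 167, 166, 167, 170, 171, 159, 152, 154, 162, 166, 163, 160]
216 [161, 161, 160, 158, 157, 158, 161, 154, 128, 95, 100, 135, 156, 161, 161]
62 [271.44 206.6 ]
66 [271.36 205.35]
85 [270.97 199.29]
87 [270.93 198.64]
```

With the arm clear, the stub top's centre is at row 206.4. The prediction for z=62 is 206.6, so the cap is at the felt seat, about 35 mm deep, and level. I now set the driver down.

Request:
move_arm(
  targets=[0,0,-0.15,-2,0,0,0,0,-3,0,0,0,0,-3,0,0,0,0,-2,0,0,0,0,-1,0],
)

```text
t: 23.22
eef_pos: [446.2, -271.7, 52.6]
tool_rot: [-0.375, -3.114, -0.005]
wrist_force: [-0.5, 0.9, -2.1]
gripper_width: 23.6
grip_force: 30.0
```

Request:
move_arm(
  targets=[0,0,0,0,0,0,0,0,0,0,0,0,0,0,0,0,0,0,0,0,0,0,0,0,0],
)

```text
t: 23.63
eef_pos: [449.3, -274.9, 57.5]
tool_rot: [0.377, 3.116, -0.003]
wrist_force: [1.0, -0.8, -2.6]
gripper_width: 23.8
grip_force: 30.0
```

Request:
move_arm(
  targets=[0,0,0,-0.4,0,0,0,0,-0.3,0,0,0,0,-0.2,0,0,0,0,0,0,0,0,0,0,0],
)

```text
t: 24.05
eef_pos: [447.8, -273.7, 46.4]
tool_rot: [-0.377, -3.118, -0.001]
wrist_force: [-0.1, 1.2, -4.2]
gripper_width: 23.6
grip_force: 30.0
```

Request:
move_arm(
  targets=[0,0,0,0,0,0,0,0,0,0,0,0,0,0,0,0,0,0,0,0],
)

```text
t: 24.38
eef_pos: [448.1, -274.0, 46.8]
tool_rot: [0.377, 3.119, -0.0]
wrist_force: [0.0, 0.5, -2.6]
gripper_width: 23.6
grip_force: 30.0
```

Request:
move_arm(
  targets=[0,0,0,-0.1,0,0,0,0,-0.1,0,0,0,0,0,0,0,0,0,0,0],
)

```text
t: 24.72
eef_pos: [448.2, -274.1, 44.9]
tool_rot: [0.377, 3.119, -0.0]
wrist_force: [-0.4, -0.4, -1.1]
gripper_width: 23.7
grip_force: 30.0
```

Request:
move_arm(
  targets=[0,0,0,-0.05,0,0,0,0,0,0,0,0,0,0,0],
)

```text
t: 24.97
eef_pos: [448.2, -274.1, 44.9]
tool_rot: [0.377, 3.119, -0.0]
wrist_force: [-1.9, 0.7, 4.6]
gripper_width: 23.4
grip_force: 30.0
```

The driver is on the bench. I release it and withdraw straight up.

Request:
move_arm(
  targets=[0.2,0,0,0.05,0,0.55,0,0,0.05,0,0.55,0,0,0,0,0.55,0,0,0,0,0.55,0,0,0,0],
)

```text
t: 25.38
eef_pos: [448.2, -274.0, 45.2]
tool_rot: [0.377, 3.119, -0.0]
wrist_force: [-0.7, 0.5, -0.4]
gripper_width: 47.0
grip_force: 0.0
```

Request:
move_arm(
  targets=[0.55,0,0,0,0,0.55,0,0,0.5,0,0.55,0,0,1.5,0,0.55,0,0,3,0,0.55,0,0,3,0],
)

```text
t: 25.8
eef_pos: [447.0, -273.0, 125.1]
tool_rot: [-0.377, -3.116, -0.003]
wrist_force: [-0.4, -0.0, 1.0]
gripper_width: 52.0
grip_force: 0.0
```

Request:
move_arm(
  targets=[0.55,0,0,3,0,0.55,0,0,3,0,0.55,0,0,0,0,0.55,0,0,0,0,0.55,0,0,0,0],
)

```text
t: 26.22
eef_pos: [447.7, -273.6, 184.8]
tool_rot: [-0.377, -3.118, -0.001]
wrist_force: [-0.2, 0.5, -1.6]
gripper_width: 51.4
grip_force: 0.0
```

Run:
```python
from h import *
d=cap('scene');o=ctrl.observe();print(o['t'],o['eef_pos'],o['gripper_width'],o['wrist_force'])
a=cv2.imread('pics/scene0.png')[:,:,::-1].astype(int); b=d['image'].astype(int)
# driver compare with start picture (same place within ~1 mm), and stub rows
A=a[230:280,148:186].astype(np.float32).mean(2);B=b[230:280,148:186].astype(np.float32).mean(2)
print('shift',cv2.phaseCorrelate(A,B),abs(A-B).mean())
for r in range(202,212): print(r,b[r,264:279].max(1).tolist())
for n,(x,y) in dict(drift=(218,284),small=(186,240),bearing=(300,171),jar=(384,210),scr=(325,155),green=(139,255),wrench=(110,325)).items():
    s=np.s_[y-15:y+15,x-15:x+15]; print(n,abs(a[s]-b[s]).mean().round(1))
```

```text
26.2667 [ 447.18532126 -273.173159    183.87353562] 52.010671942869784 [-0.2744643  -0.66509126 -0.60486788]
shift ((0.19934458943829725, 0.69358825111944), 0.491183176279068) 55.603508
202 [176, 145, 114, 91, 79, 75, 73, 72, 73, 73, 74, 75, 76, 86, 103]
203 [110, 85, 71, 69, 69, 70, 70, 71, 71, 72, 72, 72, 70, 71, 72]
204 [69, 64, 65, 68, 69, 71, 74, 75, 76, 75, 73, 71, 70, 70, 76]
205 [64, 63, 65, 67, 71, 79, 85, 89, 88, 85, 78, 73, 70, 71, 82]
206 [70, 63, 65, 68, 77, 91, 99, 101, 99, 96, 85, 73, 70, 70, 77]
207 [73, 64, 65, 67, 75, 87, 97, 97, 97, 91, 79, 71, 69, 69, 74]
208 [70, 63, 65, 66, 64, 70, 78, 81, 78, 72, 65, 64, 68, 69, 74]
209 [70, 63, 64, 64, 58, 53, 55, 56, 55, 53, 52, 61, 65, 68, 73]
210 [77, 64, 65, 65, 63, 55, 48, 48, 47, 47, 51, 66, 76, 81, 88]
211 [107, 84, 80, 83, 82, 68, 51, 48, 48, 48, 59, 86, 103, 114, 131]
drift 2.7
small 36.0
bearing 0.4
jar 0.4
scr 0.4
green 25.6
wrench 1.8
```

```bash
python3 -c "
from bench import job_done
print(job_done())"
```

```text
the job is handed in; nothing more can be done
None
```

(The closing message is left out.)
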